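# Shut the punch case: flap first, then lid

## Task

Close up the blue punch case: first fold its upright red punch flap down flat inside while the lid is still open, then push the lid fully shut over it without slamming it. Do it only by pushing and pressing with the fingertips or the outside of the fingers; pick nothing up, and leave everything else lying or standing where it is.

Things in the scene. Friction and masses are not known exactly. Their poses are not given: they have to be found in the camera images.
- case: Blue open steel case, fixed to the bench, 300 (its x) x 200 (its y) x 75 mm (z) outside, walls and floor 4 mm; origin under its centre, on the bench. Both hinges run along its x: the lid's on the +y long wall, the flap's just inside the -y long wall. Its yaw lies within 0.5 rad of zero, so the lid opens to the robot's left.
- lid (a joint): Angle of the lid, rad: 0 = shut flat on the rim, pi/2 = upright, up to 2.0 = leaning back outwards. A flat blue panel 300 x 200 x 8 mm, 0.25 to 0.5 kg, with two yellow stripes on the outside and cork inside. A stiff hinge keeps it at any angle; closing it takes at most about 4 N at its free edge. Slamming means faster than 3 rad/s. If brought down while the flap is up it jams on the flap.
- lid_hinge (a point): Middle of the lid's hinge line, at case (0, +100, 75.5) mm. Its axes turn with the lid: x along the hinge, -y from the hinge to the free edge, z out of the outer face (up when shut). The outer face is at z = 8 mm, the inner one at z = 0.
- lid_edge (a point): Middle of the lid's free edge, on its outer face (200 mm from the hinge line, 8 mm above it in the lid's axes).
- flap (a joint): Angle of the punch flap, rad: 0 = folded flat inside the case (stop), pi/2 = upright, 1.7 = the other stop. A red panel 260 (along the hinge) x 130 x 8 mm, 0.25 kg, with seven steel punches strapped to its inner side, the side that faces the lid and comes to lie downwards. A stiff hinge keeps it at any angle; folding it takes at most about 3 N at its free edge. It folds towards the lid's hinge.
- flap_hinge (a point): Middle of the flap's hinge line, at case (0, -85, 50) mm. Its axes turn with the flap: x along the hinge, +y from the hinge to the free edge, z out of the bare outer face (up when folded, towards the case's -y side when upright). The bare face is at z = 4 mm, the back at z = -4 mm, the punches reach z = -18 mm.
- flap_edge (a point): Middle of the flap's free edge, on its bare outer face (130 mm from the hinge line).
- stone: Bystander in the case: loose sharpening stone 120 x 28 x 20 mm on the case floor near the lid's hinge; origin under its centre. It does not hinder the flap or lid.
- chisel: Bystander in the case: loose square steel chisel 100 x 11 x 11 mm on the case floor under the flap; origin under its centre. It does not hinder the flap or lid.
- mallet: Bystander: mallet lying on the bench beyond the case's -y side, white head 55 x 90 x 55 mm, wooden handle 190 mm long and 24 mm thick towards its -x; origin under the head.
- punch: Bystander: steel punch standing on its 30 mm foot, 80 mm tall, near the case's -y wall; origin under its centre.
- brush: Bystander: 200 mm brush lying on the bench beyond the lid's hinge side; origin under its middle.
- wax: Bystander: low round tin, 64 mm wide and 35 mm tall, between case and robot; origin under its centre.
- tin_red: Bystander: red paint tin with a blue band, 90 mm wide, 115 mm tall, well to one side of the case; origin under its centre.
- tin_green: Bystander: green paint tin with a white band, 90 mm wide, 115 mm tall, well to the other side of the case; origin under its centre.

How it is judged:
By the outcome, as a careful person would: the job done as asked, in the order asked, and still so for the second after the job is handed in, with the robot touching nothing.
It also fails if it takes over 72 s, if anything falls off the work surface, if the arm or the gripper's body presses on something with over 40 N, if the wrist force passes 120 N, or if a joint passes its speed limit or range.

## Robot

A 6-joint arm with a two-finger parallel gripper is mounted at the origin on the work surface. World frame = base frame: x ahead of the robot, y to its left, z up, the work surface at z = 0. Lengths are in mm, angles in rad, forces in N, time in s.
With the tool pointing down it reaches from about 350 to 875 mm from the base axis. Payload 4.2 kg.
Tool frame: the origin (TCP) lies on the mounting face of the last link; the fingertips stand 173 mm ahead of it and the grasp point (between the pads) lies 155 mm ahead of it (tcp_to_grasp is the distance from the TCP to the grasp point, in mm); z points along the fingers, y is the direction in which the jaws open and shut (so a half turn about z gives the same grasp; the last joint's range is limited). The gripper opens to 85 mm and grips with 20 to 120 N. Pads are 22 mm wide; open, the fingers measure 114 mm over their backs; the gripper's body (76 mm by 85 mm) begins 54 mm behind the grasp point. The pads swing forward as they close: fully open they stand 13 mm farther back than shut.
Start: joints at [-0.927, 0.385, 0.008, 0, -1.194, -0.259], TCP at [234.622, -579.269, 404.712] pointing down, gripper open.
Joint ranges: [-3.14, 3.14], [-1.21, 2.06], [-1.07, 1.41], [-3.16, 2.05], [-2.99, -0.16], [-3.1, 3.1]. Speed limits (rad/s): [2.79, 2.79, 3.14, 3.14, 3.14, 3.14].

## Interface

Orientations are given as a unit quaternion [x, y, z, w].
In Python, from bench import * gives the robot as it stands. The module is installed in compiled form; this text tells all that it offers.
- The arm moves only by the tool apply_moves, never from a script. Its arguments are lists of equal length, an entry for each row: "fingers": the closure, from 0 (fully open) to 1 (shut); "dp": the shift along the world's x, y, z in cm, a list of three; "yaw": the turn about the world's z in degrees. A call has 1 to 10 rows; each row is the pose to reach, as a shift and turn from the pose measured when the call began; what a row does not reach only later rows make up. A row lasts 1/10 s, in which the tool goes at most 50 mm and 8.59 degrees, less where a joint would pass 70% of its speed; a pose out of reach is approached as far as the arm can. A call with a gripper value outside its range is refused whole. The fingers move at their own pace and stop on an object; the grip force is fixed at half the most. Time passes only in rows, so rows that repeat a pose let the fingers close. It gives the time, the measured TCP pose, the force and the opening at its end, in the units of the state.
- read_state(): the state, without advancing time (a new reading comes with each control period).
- get_image(name): name is "scene" or "top"; returns a dict with "color" (480x640x3 uint8, blue, green, red), "mtx" (3x3 intrinsics, pixels), "k1" (the pictures are not rectified: a ray, as slopes to the right and down, at radius r is drawn at 1 + k1 r^2 times it, then the intrinsics apply), "camera_from_world" (4x4, takes a point from world to camera coordinates). Camera axes: x right, y down, z forward; pixel columns grow to the right and rows downward; lengths in mm; the calibration is good to about 2 mm. A picture is of the moment at which its call begins. There is no depth.
- job_done(): hands the job in, once; it reports no verdict.
The state is a dict: "clock": time; "joints": joint angles; "joint_vel": joint speeds; "joint_efforts": joint torques, N m; "position": TCP position; "ee_rot": TCP orientation; "contact_force": force on the tool from outside, world axes, zero at the start; "wrist_torque": the same for the moment, N m; "gripper_width": finger opening in mm.
Only numpy, scipy, OpenCV 4.12 (cv2) and the standard library are available. Lean on these libraries where they do the work, as an engineer would, in place of code of your own. Each camera call takes 0.05 s, during which the arm holds its last target. There are 200 camera calls.

## Working session

There is one attempt and no reset: what is moved stays moved. The work goes in short steps, Python scripts to look and compute and a tool call to move; the robot and the scene stay as the last step left them, time stands still between calls to the robot, and variables do not carry over. Pictures are saved under pics/ and viewed, about 8 in all and at most 12, crops included, and the job is handed in when it is done.

Besides the shell and the picture viewer there is one more tool, called after ">>>" by a JSON object that holds its "api" and its "payload", one argument or row to a line. apply_moves: Moves the arm, as the interface text tells. Its arguments: {"type":"object","properties":{"fingers":{"type":"array","items":{"type":"number"}},"dp":{"type":"array","items":{"type":"array","items":{"type":"number"}}},"yaw":{"type":"array","items":{"type":"number"}}},"required":["fingers","dp","yaw"]}

```bash
mkdir -p pics
python3 - <<'E'
from bench import *
import cv2,numpy as np
for n in("scene","top"):
    d=get_image(n); cv2.imwrite(f"pics/{n}0.png",d["color"])
    print(n,d["mtx"].tolist(),d["k1"],np.round(d["camera_from_world"],3).tolist())
s=read_state(); print(s)
E
```

```text
scene [[526.3262411644088, 0.0, 316.84541169865713], [0.0, 526.3262411644088, 234.61203981359185], [0.0, 0.0, 1.0]] 0.005688679729502814 [[0.232, 0.973, -0.006, -133.21], [0.693, -0.169, -0.7, -355.39], [-0.682, 0.158, -0.714, 1734.894], [0.0, 0.0, 0.0, 1.0]]
top [[580.0300293227272, 0.0, 318.03028770021854], [0.0, 580.0300293227272, 232.60521642973686], [0.0, 0.0, 1.0]] -0.15603760729745556 [[-0.019, -1.0, 0.019, -7.023], [-0.998, 0.018, -0.068, 575.925], [0.067, -0.021, -0.998, 1538.293], [0.0, 0.0, 0.0, 1.0]]
{'clock': 0.1, 'joints': array([-9.27392337e-01,  3.85455104e-01,  6.72581827e-03, -4.06852384e-04,
       -1.19400986e+00, -2.58591129e-01]), 'joint_vel': array([ 1.10144276e-03, -8.67716859e-05,  2.17544781e-03,  1.01918083e-03,
       -1.66521424e-04, -1.30235959e-03]), 'joint_efforts': array([-6.80437770e-04, -3.93319881e+01,  1.88928545e+01,  4.19791147e+00,
       -2.58956279e-03, -1.06581879e-06]), 'position': array([ 234.56257634, -579.1028099 ,  403.7352889 ]), 'ee_rot': array([-1.91147730e-01,  9.81560781e-01,  9.56695613e-04, -2.53224578e-04]), 'contact_force': array([ 0.16843748, -0.03644698, -0.40304235]), 'wrist_torque': array([ 0.05166334,  0.01260789, -0.0123928 ]), 'gripper_width': 85.01695927687426}
```

View pics/scene0.png

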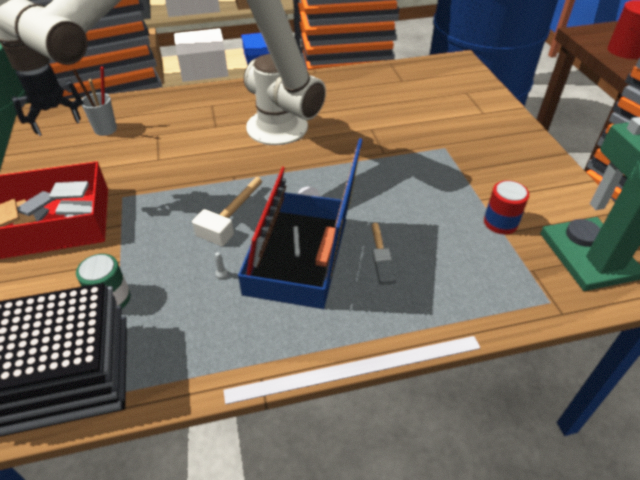

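View pics/top0.png

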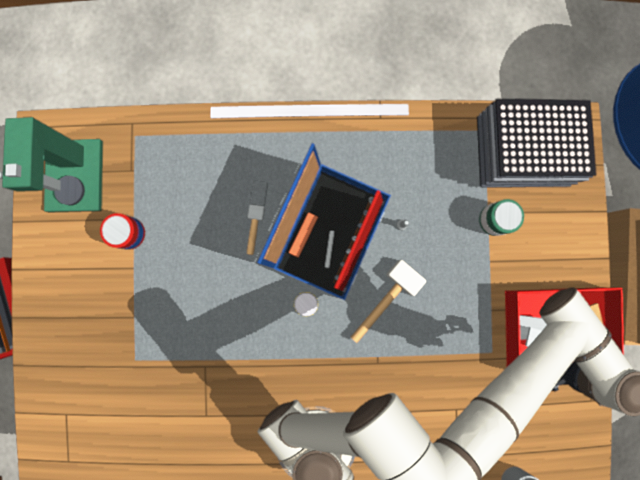

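The scene view shows the upright flap (about 265,215), the lid leaning slightly back (350,190), and the punch near the -y wall (220,265). The top view shows the case centred near (325,225) with negative yaw, the mallet at (405,278), the punch at (400,223) and the wax at (306,305). I'll enlarge the case in both views.

Run:
```python
import cv2
a=cv2.imread("pics/top0.png")[135:315,240:440]; cv2.imwrite("pics/top0c.png",cv2.resize(a,(800,720),interpolation=2)[:600] if 0 else cv2.resize(a,None,fx=3.3,fy=3.3,interpolation=2))
a=cv2.imread("pics/scene0.png")[130:310,180:400]; cv2.imwrite("pics/scene0c.png",cv2.resize(a,None,fx=3.3,fy=3.3,interpolation=2))
```

```text
(no output)
```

View pics/top0c.png

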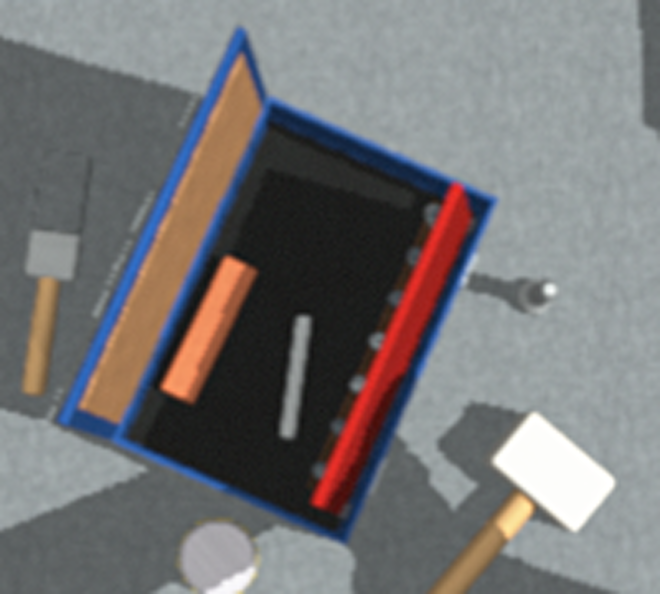

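View pics/scene0c.png

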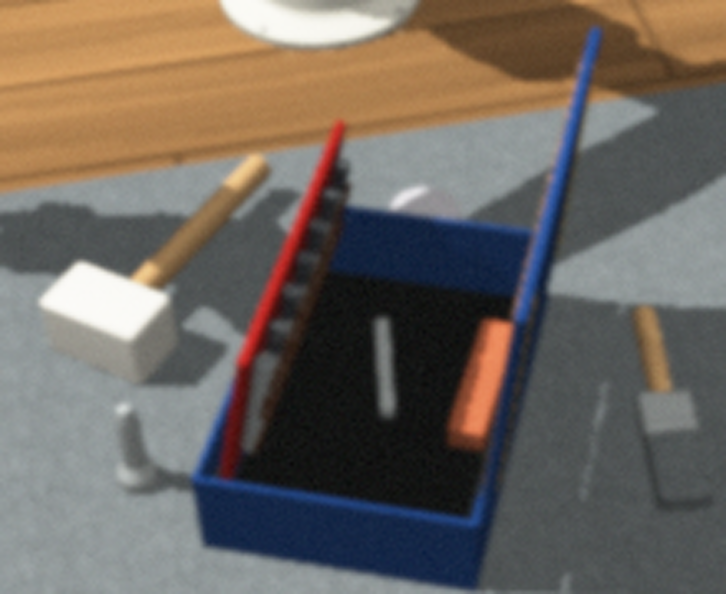

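The top crop gives the rim's outer corners (268,100), (497,200), (346,540) and (118,437), and the lid's free edge from (240,28) to (62,425). The flap's free edge is at about (457,183)-(312,500). The scene crop shows rim corners at (197,478) and (478,522), the near flap top at (341,122), and the lid tip at (597,30).

```bash
cat > h.py <<'E'
import numpy as np,cv2,json
C={"scene":dict(K=[526.326,316.845,234.612],k1=0.0056887),"top":dict(K=[580.03,318.03,232.605],k1=-0.1560376)}
from bench import *
def cams():
    o={}
    for n in("scene","top"):
        d=get_image(n);o[n]=d
    return o
def ray(d,u,v):
    K=d["mtx"];x=np.array([(u-K[0,2])/K[0,0],(v-K[1,2])/K[1,1]])
    r=np.linalg.norm(x);s=r
    for _ in range(20): s=r/(1+d["k1"]*s*s)
    x=x*s/r if r else x
    T=d["camera_from_world"];R=T[:3,:3];o=-R.T@T[:3,3];w=R.T@np.array([*x,1]);return o,w/np.linalg.norm(w)
def onz(d,u,v,z):
    o,w=ray(d,u,v);return o+w*(z-o[2])/w[2]
def tri(d1,p1,d2,p2):
    o1,w1=ray(d1,*p1);o2,w2=ray(d2,*p2)
    A=np.c_[w1,-w2];t=np.linalg.lstsq(A,o2-o1,rcond=None)[0]
    a=o1+t[0]*w1;b=o2+t[1]*w2;return (a+b)/2,np.linalg.norm(a-b)
def proj(d,P):
    p=d["camera_from_world"]@np.r_[P,1];x=p[:2]/p[2];x=x*(1+d["k1"]*(x@x));K=d["mtx"]
    return np.array([K[0,0]*x[0]+K[0,2],K[1,1]*x[1]+K[1,2]])
def ct(p,o,f=3.3): return (np.array(p)+.5)/f-.5+np.array(o)
E
python3 - <<'E'
from h import *
c=cams();t,s=c["top"],c["scene"];T=lambda p:ct(p,(240,135));S=lambda p:ct(p,(180,130))
np.set_printoptions(precision=1,suppress=True)
R=[onz(t,*T(p),75)for p in[(268,100),(497,200),(346,540),(118,437)]]
for r in R:print(r[:2])
print([np.linalg.norm(R[i]-R[(i+1)%4]) for i in range(4)])
for a,b in[((497,200),(197,478)),((268,100),(478,522))]:print("tri",tri(t,T(a),s,S(b)))
print("flap near",tri(t,T((312,500)),s,S((341,122))),"lid near",tri(t,T((62,425)),s,S((597,30))))
ctr=sum(R)/4; ax=(R[0]+R[1]-R[2]-R[3]);yaw=np.arctan2(ax[1],ax[0]);ay=R[0]+R[3]-R[1]-R[2];print("ctr",ctr,"yaw",yaw,np.arctan2(-ay[0],ay[1]))
ex=np.array([np.cos(yaw),np.sin(yaw),0]);ey=np.array([-ex[1],ex[0],0]);ez=np.array([0,0,1.]);O=ctr*[1,1,0]
def ang(p,h,rad,sgn):
    # ray -> case yz; find point at radius rad from hinge
    o,w=ray(t,*T(p));ts=np.linspace(900,1600,70001);P=o+ts[:,None]*w-O
    y=P@ey-h[0];z=P[:,2]-h[1];m=np.abs(np.hypot(y,z)-rad);i=m[z>0].argmin();k=np.where(z>0)[0][i]
    return m[k],P[k]@ex,y[k],z[k],np.arctan2(z[k],sgn*y[k])
for p in[(240,28),(62,425)]:print("lid outer",ang(p,(100,75.5),200.2,-1))
for p in[(457,183),(312,500),(345,512),(473,218)]:print("flap",ang(p,(-85,50),130,1))
def W(u,v,z):return np.round(onz(t,*T((u,v)),z)[:2])
print("punch tip",W(545,290,80),"mallet head",[W(*p,55) for p in[(533,412),(617,483),(577,532),(492,460)]],"wax",W(218,557,35),"brush",W(35,390,20),W(90,160,10))
E
```

```text
[749.2 -27.3]
[ 666.5 -207.3]
[401.  -81.5]
[484.8  95.1]
[np.float64(198.09473289884275), np.float64(293.76640880952027), np.float64(195.51846911175613), np.float64(291.36846685282336)]
tri (array([ 667.1, -205.1,   73.2]), np.float64(5.0810301409003085))
tri (array([750. , -25.7,  72.7]), np.float64(3.5013760819663524))
flap near (array([435.3, -51.4, 176.3]), np.float64(1.1357103118606517)) lid near (array([492.3, 124.3, 268.7]), np.float64(3.1983141691470314))
ctr [575.4 -55.3  75. ] yaw -0.43818985805290683 -0.43679541953839507
lid outer (np.float64(0.0034849054985102157), np.float64(147.92757083123064), np.float64(26.564839336822573), np.float64(198.4332247364714), np.float64(1.7038780035193903))
lid outer (np.float64(0.004613710791034009), np.float64(-151.04637400543433), np.float64(25.326537799590156), np.float64(198.59620800552307), np.float64(1.697639454390349))
flap (np.float64(0.0007598569291360491), np.float64(127.88175291598124), np.float64(26.148062708002065), np.float64(127.34392949802259), np.float64(1.368277038230547))
flap (np.float64(0.0010186366733933028), np.float64(-128.66189646193695), np.float64(29.63791159267126), np.float64(126.57538999318763), np.float64(1.3407879068460233))
flap (np.float64(0.0044690551043515825), np.float64(-126.87654167896886), np.float64(4.3257862653808985), np.float64(129.923537662856), np.float64(1.5375137595365524))
flap (np.float64(0.0003783979177001129), np.float64(108.46059288555706), np.float64(5.1384356232209), np.float64(129.8987869956752), np.float64(1.5312597145458697))
punch tip [ 594. -243.] mallet head [array([ 498., -234.]), array([ 440., -301.]), array([ 402., -267.]), array([ 461., -201.])] wax [388.  19.] brush [525. 165.] [714. 119.]
```

>>> {"api": "apply_moves", "payload": {
  "fingers": [1,1,1,1,1,1,1,1,1,1],
  "dp": [
    [2.8,4.1,0],
    [5.6,8.2,0],
    [8.4,12.3,0],
    [11.2,16.4,0],
    [14,20.5,0],
    [16.8,24.6,0],
    [19.6,28.7,0],
    [22.4,32.8,0],
    [25.2,36.9,0],
    [27.7,41,0]
  ],
  "yaw": [4.3,8.6,12.9,17.2,21.5,25.8,30.1,34.4,38.7,43]
}}

```text
clock: 1.2
position: [512.5, -167.2, 404.1]
ee_rot: [-0.539, 0.842, 0.0, -0.0]
contact_force: [1.4, -0.7, -0.5]
gripper_width: -0.1
```

>>> {"api": "apply_moves", "payload": {
  "fingers": [1,1,1,1,1],
  "dp": [
    [0,0,-2],
    [0,0,-4],
    [0,0,-6],
    [0,0,-7],
    [0,0,-7]
  ],
  "yaw": [0,0,0,0,0]
}}

```text
clock: 1.7
position: [512.1, -167.2, 332.6]
ee_rot: [-0.539, 0.842, 0.002, -0.002]
contact_force: [-0.7, -0.1, -0.0]
gripper_width: 0.1
```

```bash
cat > pl.py <<'E'
from h import *
O=np.array([575.4,-55.3]);yw=-0.4375;ex=np.array([np.cos(yw),np.sin(yw)]);ey=np.array([-ex[1],ex[0]])
def show():
    s=read_state();p=s["position"];q=p[:2]-O
    print("t",s["clock"],"pos",p.round(1),"case xy",(q@ex).round(1),(q@ey).round(1),"tipz",p[2]-173,"F",s["contact_force"].round(1),"w",s["gripper_width"],"q",s["ee_rot"].round(3))
    return p
def rows(p,path):  # path of case x,y,tipz
    for x,y,z in path:
        w=O+x*ex+y*ey;print(np.round(np.r_[w-p[:2],z+173-p[2]]/10,1).tolist(),end=",")
    print()
E
python3 - <<'E'
from pl import *
p=show();a=np.linspace(1.45,0.0,18);r=100;h=11
rows(p,[(-10,-85+r*np.cos(t)-4*np.sin(t)-h,50+r*np.sin(t)+4*np.cos(t)) for t in a])
d=get_image("scene");cv2.imwrite("pics/s1.png",cv2.resize(d["color"][60:320,120:400],None,fx=2.3,fy=2.3,interpolation=2))
E
```

```text
t 1.7 pos [ 512.1 -167.2  332.6] case xy -9.9 -128.2 tipz 159.6276435154191 F [-0.7 -0.1 -0. ] w 0.1273004822975544 q [-0.539  0.842  0.002 -0.002]
[1.7, 3.7, -1.0],[2.1, 4.4, -1.1],[2.4, 5.2, -1.3],[2.8, 5.9, -1.5],[3.1, 6.6, -1.8],[3.4, 7.3, -2.2],[3.7, 8.0, -2.7],[4.0, 8.6, -3.2],[4.3, 9.2, -3.7],[4.5, 9.7, -4.3],[4.8, 10.2, -5.0],[5.0, 10.6, -5.7],[5.1, 11.0, -6.5],[5.3, 11.3, -7.2],[5.4, 11.6, -8.0],[5.5, 11.8, -8.9],[5.6, 11.9, -9.7],[5.6, 12.0, -10.6],
```

View pics/s1.png

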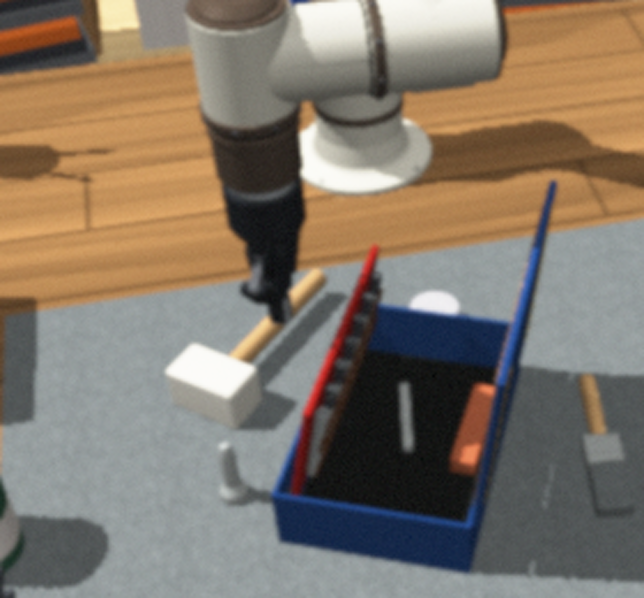

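The fingertip (about 280,315) hangs on the outer side of the flap and nothing is in the way. I'll fold the flap along the arc now.

>>> {"api": "apply_moves", "payload": {
  "fingers": [1,1,1,1,1,1,1,1,1,1],
  "dp": [
    [0.9,1.9,-0.8],
    [1.7,3.7,-1.0],
    [2.1,4.4,-1.1],
    [2.4,5.2,-1.3],
    [2.8,5.9,-1.5],
    [3.1,6.6,-1.8],
    [3.4,7.3,-2.2],
    [3.7,8.0,-2.7],
    [4.0,8.6,-3.2],
    [4.3,9.2,-3.7]
  ],
  "yaw": [0,0,0,0,0,0,0,0,0,0]
}}

```text
clock: 2.75
position: [555.6, -74.8, 296.2]
ee_rot: [-0.539, 0.842, 0.001, -0.001]
contact_force: [0.2, -2.3, 0.8]
gripper_width: 0.0
```

Run:
```python
from pl import *
p=show();a=np.linspace(0.7,0.0,10);r=100;h=11
rows(p,[(-10,-85+r*np.cos(t)-4*np.sin(t)-h,50+r*np.sin(t)+4*np.cos(t)) for t in a])
```

```text
t 2.75 pos [555.6 -74.8 296.2] case xy -9.6 -26.0 tipz 123.2265710497519 F [ 0.2 -2.3  0.8] w 0.03165290321518762 q [-0.539  0.842  0.001 -0.001]
[0.1, 0.4, -0.6],[0.3, 0.8, -1.2],[0.5, 1.2, -1.8],[0.7, 1.6, -2.5],[0.9, 1.9, -3.2],[1.0, 2.2, -3.9],[1.1, 2.4, -4.6],[1.2, 2.6, -5.4],[1.2, 2.7, -6.1],[1.2, 2.7, -6.9],
```

Contact forces are light, as expected, so I'll continue down to the stop.

>>> {"api": "apply_moves", "payload": {
  "fingers": [1,1,1,1,1,1,1,1,1,1],
  "dp": [
    [0.1,0.4,-0.6],
    [0.3,0.8,-1.2],
    [0.5,1.2,-1.8],
    [0.7,1.6,-2.5],
    [0.9,1.9,-3.2],
    [1.0,2.2,-3.9],
    [1.1,2.4,-4.6],
    [1.2,2.6,-5.4],
    [1.2,2.7,-6.1],
    [1.2,2.7,-6.6]
  ],
  "yaw": [0,0,0,0,0,0,0,0,0,0]
}}

```text
clock: 3.75
position: [567.8, -47.6, 229.5]
ee_rot: [-0.539, 0.842, 0.001, -0.001]
contact_force: [-0.3, 1.4, 1.8]
gripper_width: -0.1
```

>>> {"api": "apply_moves", "payload": {
  "fingers": [1,1,1,1],
  "dp": [
    [0,0,-0.2],
    [0,0,-0.3],
    [0,0,-0.3],
    [0,0,-0.3]
  ],
  "yaw": [0,0,0,0]
}}

```text
clock: 4.15
position: [567.8, -47.5, 227.4]
ee_rot: [-0.539, 0.842, 0.001, -0.001]
contact_force: [-2.4, 1.8, 5.8]
gripper_width: -0.2
```

```bash
python3 -c "
from pl import *
show()"
```

```text
t 4.15 pos [567.8 -47.5 227.4] case xy -10.2 3.8 tipz 54.44568273100637 F [-2.4  1.8  5.8] w -0.16399245734136467 q [-0.539  0.842  0.001 -0.001]
```

>>> {"api": "apply_moves", "payload": {
  "fingers": [1,1,1,1],
  "dp": [
    [0,0,-0.2],
    [0,0,-0.3],
    [0,0,-0.3],
    [0,0,-0.3]
  ],
  "yaw": [0,0,0,0]
}}

```text
clock: 4.55
position: [567.8, -47.5, 227.3]
ee_rot: [-0.54, 0.842, 0.0, -0.0]
contact_force: [-4.5, 2.5, 16.6]
gripper_width: 0.2
```

Flap is firmly on its stop: 16.6 N with no further motion. Next I rise, cross over the lid and come down outside it.

>>> {"api": "apply_moves", "payload": {
  "fingers": [1,1,1,1,1,1,1,1],
  "dp": [
    [0,0,4],
    [0,0,8],
    [0,0,12],
    [0,0,16],
    [0,0,20],
    [0,0,24],
    [0,0,26],
    [0,0,26]
  ],
  "yaw": [0,0,0,0,0,0,0,0]
}}

```text
clock: 5.35
position: [567.7, -47.6, 491.3]
ee_rot: [-0.54, 0.842, -0.002, 0.003]
contact_force: [0.2, -0.1, -0.4]
gripper_width: -0.2
```

Run:
```python
from pl import *
p=show()
rows(p,[(-5,190,p[2]-173),(-5,190,240)])
d=get_image("top");cv2.imwrite("pics/t2.png",cv2.resize(d["color"][120:320,200:440],None,fx=3,fy=3,interpolation=2))
d=get_image("scene");cv2.imwrite("pics/s2.png",cv2.resize(d["color"][60:320,120:400],None,fx=2.3,fy=2.3,interpolation=2))
```

```text
t 5.35 pos [567.7 -47.6 491.3] case xy -10.2 3.7 tipz 318.2745522917752 F [ 0.2 -0.1 -0.4] w -0.2340177376275667 q [-0.54   0.842 -0.002  0.003]
[8.4, 16.7, 0.0],[8.4, 16.7, -7.8],
```

View pics/s2.png

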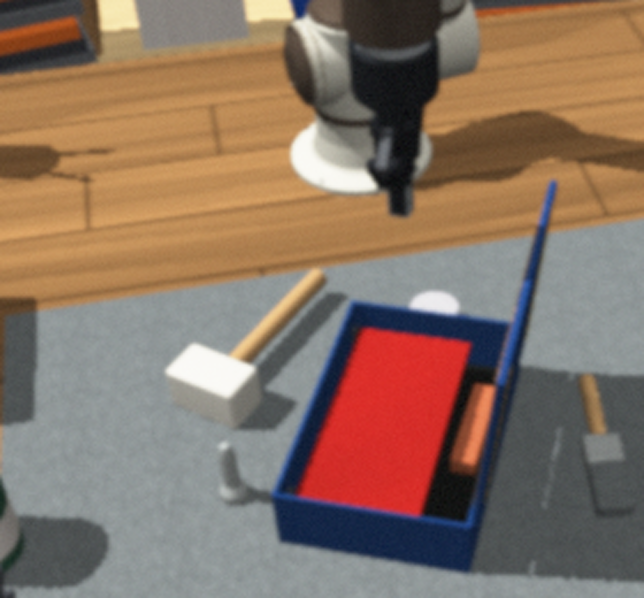

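The red flap lies flat in the case and the bystanders are undisturbed. The fingertip at (400,210) is well above the lid edge.

>>> {"api": "apply_moves", "payload": {
  "fingers": [1,1,1,1,1,1,1,1,1,1],
  "dp": [
    [1.7,3.3,0],
    [3.4,6.7,0],
    [5.1,10,0],
    [6.7,13.4,0],
    [8.4,16.7,0],
    [8.4,16.7,0],
    [8.4,16.7,-3],
    [8.4,16.7,-6],
    [8.4,16.7,-7.8],
    [8.4,16.7,-7.8]
  ],
  "yaw": [0,0,0,0,0,0,0,0,0,0]
}}

```text
clock: 6.45
position: [650.5, 118.9, 403.4]
ee_rot: [-0.539, 0.842, 0.002, -0.005]
contact_force: [-0.4, -0.5, -0.1]
gripper_width: -0.1
```

Run:
```python
from pl import *
p=show();a=np.linspace(1.66,0,25);r=165;h=11
print([proj(get_image("scene"),np.r_[O+0*ex+100*ey,75])])
rows(p,[(-5,100-r*np.cos(t)+8*np.sin(t)+h,75.5+r*np.sin(t)+8*np.cos(t)) for t in a])
d=get_image("scene");cv2.imwrite("pics/s3.png",cv2.resize(d["color"][60:320,180:460],None,fx=2.3,fy=2.3,interpolation=2))
```

```text
t 6.45 pos [650.5 118.9 403.4] case xy -5.8 189.6 tipz 230.38607477280067 F [-0.4 -0.5 -0.1] w -0.0523633716153664 q [-0.539  0.842  0.002 -0.005]
[array([335.09115101, 240.5956916 ])]
[-2.3, -5.1, 0.9],[-2.8, -6.1, 1.0],[-3.3, -7.2, 1.0],[-3.7, -8.2, 1.0],[-4.2, -9.2, 0.9],[-4.7, -10.2, 0.7],[-5.2, -11.3, 0.4],[-5.6, -12.2, 0.0],[-6.1, -13.2, -0.4],[-6.5, -14.1, -0.9],[-6.9, -15.0, -1.4],[-7.3, -15.9, -2.1],[-7.7, -16.7, -2.8],[-8.1, -17.5, -3.5],[-8.4, -18.2, -4.3],[-8.7, -18.9, -5.2],[-9.0, -19.5, -6.1],[-9.3, -20.0, -7.1],[-9.5, -20.5, -8.1],[-9.7, -21.0, -9.1],[-9.9, -21.3, -10.2],[-10.0, -21.6, -11.3],[-10.1, -21.9, -12.4],[-10.2, -22.0, -13.6],[-10.3, -22.1, -14.7],
```

View pics/s3.png

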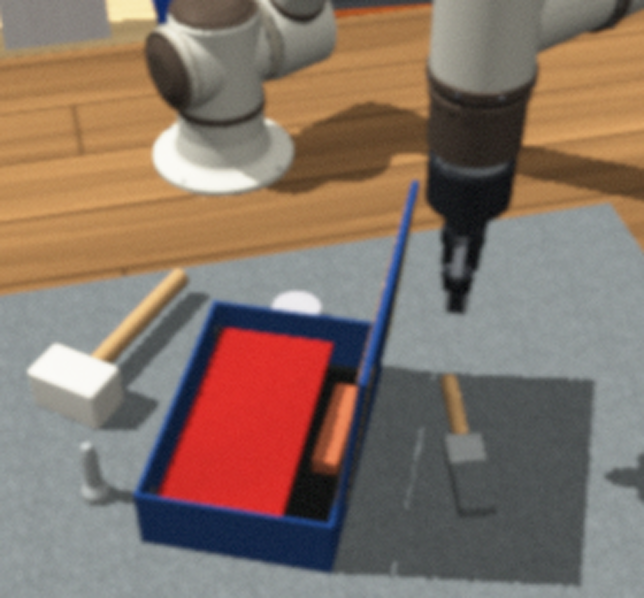

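The fingers hang outside the lid (tip at 457,308), with the gripper body above the lid edge. I'll push it along its arc.

>>> {"api": "apply_moves", "payload": {
  "fingers": [1,1,1,1,1,1,1,1,1,1],
  "dp": [
    [-0.9,-2.0,0.7],
    [-1.6,-3.5,0.9],
    [-2.0,-4.4,0.9],
    [-2.3,-5.1,0.9],
    [-2.8,-6.1,1.0],
    [-3.3,-7.2,1.0],
    [-3.7,-8.2,1.0],
    [-4.2,-9.2,0.9],
    [-4.7,-10.2,0.7],
    [-5.2,-11.3,0.4]
  ],
  "yaw": [0,0,0,0,0,0,0,0,0,0]
}}

```text
clock: 7.55
position: [599.1, 5.2, 412.1]
ee_rot: [-0.539, 0.842, 0.0, -0.001]
contact_force: [1.8, 1.4, 1.6]
gripper_width: -0.1
```

Run:
```python
from pl import *
p=show();a=np.arange(1.176,-.01,-.07);r=165;h=11
rows(p,[(-5,100-r*np.cos(t)+8*np.sin(t)+h,75.5+r*np.sin(t)+8*np.cos(t)) for t in a])
```

```text
t 7.55 pos [599.1   5.2 412.1] case xy -4.2 64.9 tipz 239.0663974691646 F [1.8 1.4 1.6] w -0.1117430698898848 q [-0.539  0.842  0.    -0.001]
[-0.5, -0.9, -0.8],[-0.9, -1.8, -1.2],[-1.4, -2.8, -1.8],[-1.8, -3.7, -2.3],[-2.2, -4.6, -3.0],[-2.6, -5.4, -3.7],[-3.0, -6.2, -4.5],[-3.3, -6.9, -5.3],[-3.6, -7.6, -6.2],[-3.9, -8.2, -7.1],[-4.2, -8.7, -8.1],[-4.4, -9.2, -9.1],[-4.6, -9.7, -10.2],[-4.8, -10.0, -11.2],[-4.9, -10.3, -12.4],[-5.0, -10.5, -13.5],[-5.1, -10.7, -14.6],
```

>>> {"api": "apply_moves", "payload": {
  "fingers": [1,1,1,1,1,1,1,1,1],
  "dp": [
    [-0.5,-0.9,-0.6],
    [-0.9,-1.8,-1.2],
    [-1.4,-2.8,-1.8],
    [-1.8,-3.7,-2.3],
    [-2.2,-4.6,-3.0],
    [-2.6,-5.4,-3.7],
    [-3.0,-6.2,-4.5],
    [-3.3,-6.9,-5.3],
    [-3.6,-7.6,-6.2]
  ],
  "yaw": [0,0,0,0,0,0,0,0,0]
}}

```text
clock: 8.45
position: [562.5, -71.3, 349.1]
ee_rot: [-0.539, 0.842, 0.001, -0.002]
contact_force: [1.8, 2.3, 1.1]
gripper_width: 0.1
```

Run:
```python
from pl import *
p=show();a=np.arange(.63,-.01,-.07);r=165;h=11
rows(p,[(-5,100-r*np.cos(t)+8*np.sin(t)+h,75.5+r*np.sin(t)+8*np.cos(t)) for t in a])
```

```text
t 8.45 pos [562.5 -71.3 349.1] case xy -4.9 -20.0 tipz 176.14874089107417 F [1.8 2.3 1.1] w 0.101809853514091 q [-0.539  0.842  0.001 -0.002]
[0.1, 0.2, 0.3],[-0.2, -0.4, -0.6],[-0.5, -1.0, -1.6],[-0.7, -1.5, -2.6],[-0.9, -1.9, -3.7],[-1.1, -2.3, -4.7],[-1.2, -2.6, -5.8],[-1.3, -2.8, -7.0],[-1.4, -3.0, -8.1],[-1.5, -3.1, -9.3],
```

>>> {"api": "apply_moves", "payload": {
  "fingers": [1,1,1,1,1,1,1,1,1,1],
  "dp": [
    [-0.2,-0.4,-0.6],
    [-0.5,-1.0,-1.6],
    [-0.7,-1.5,-2.6],
    [-0.9,-1.9,-3.7],
    [-1.1,-2.3,-4.7],
    [-1.2,-2.6,-5.8],
    [-1.3,-2.8,-7.0],
    [-1.4,-3.0,-8.1],
    [-1.5,-3.1,-8.7],
    [-1.5,-3.1,-9.1]
  ],
  "yaw": [0,0,0,0,0,0,0,0,0,0]
}}

```text
clock: 9.45
position: [547.4, -102.4, 257.3]
ee_rot: [-0.539, 0.842, 0.001, -0.002]
contact_force: [-0.4, -1.7, 1.7]
gripper_width: -0.1
```

>>> {"api": "apply_moves", "payload": {
  "fingers": [1,1,1,1],
  "dp": [
    [0,0,-0.2],
    [0,0,-0.4],
    [0,0,-0.4],
    [0,0,-0.4]
  ],
  "yaw": [0,0,0,0]
}}

```text
clock: 9.85
position: [547.4, -102.3, 256.8]
ee_rot: [-0.54, 0.842, 0.0, -0.002]
contact_force: [-7.0, 2.2, 18.2]
gripper_width: 0.2
```

Lid is on its stop: tip at 83.8 mm against 83.5 expected, 18 N, no further motion. I'll back off upwards and check.

>>> {"api": "apply_moves", "payload": {
  "fingers": [1,1,1,1,1,1,1,1,1,1],
  "dp": [
    [0,0,3],
    [0,0,7],
    [0,0,11],
    [0,0,15],
    [-1,-4,15],
    [-3,-8,15],
    [-5,-12,15],
    [-7,-16,15],
    [-9,-20,15],
    [-9,-20,15]
  ],
  "yaw": [0,0,0,0,0,0,0,0,0,0]
}}

```text
clock: 10.85
position: [455.0, -305.6, 406.5]
ee_rot: [-0.538, 0.843, 0.001, -0.003]
contact_force: [0.1, 0.6, 0.3]
gripper_width: -0.1
```

Run:
```python
from pl import *
p=show()
a=get_image("top");b=get_image("scene")
f=lambda i:cv2.resize(i["color"][120:360,190:450] if i is a else i["color"][130:320,180:440],(400,369 if i is a else 292),interpolation=2)
A=f(a);B=f(b);m=np.zeros((369,800,3),np.uint8);m[:,:400]=A;m[:292,400:]=B;cv2.imwrite("pics/end.png",m)
# rim/lid corners: expected top face z=83.5
for n,c in(("top",a),("scene",b)):
    print(n,[proj(c,np.r_[O+x*ex+y*ey,83.5]).round(1).tolist() for x,y in((150,100),(150,-100),(-150,-100),(-150,100))])
    hsv=cv2.cvtColor(c["color"],cv2.COLOR_BGR2HSV);k=cv2.inRange(hsv,(105,120,40),(130,255,255));k[:120]=0;k[330:]=0;k[:,:180]=0;k[:,440:]=0
    q=max(cv2.findContours(cv2.morphologyEx(k,cv2.MORPH_CLOSE,np.ones((9,9))),0,2)[0],key=cv2.contourArea);print(cv2.approxPolyDP(cv2.convexHull(q),4,True)[:,0].tolist())
```

```text
t 10.85 pos [ 455.  -305.6  406.5] case xy -3.0 -277.7 tipz 233.5207308617952 F [0.1 0.6 0.3] w -0.14384543933492358 q [-0.538  0.843  0.001 -0.003]
top [[321.3, 162.7], [391.5, 193.9], [345.1, 299.9], [273.8, 268.2]]
[[322, 164], [389, 194], [344, 299], [274, 268]]
scene [[323.0, 286.2], [235.9, 272.5], [270.8, 187.5], [345.5, 197.3]]
[[273, 189], [345, 199], [323, 307], [242, 292], [239, 270]]
```

View pics/end.png

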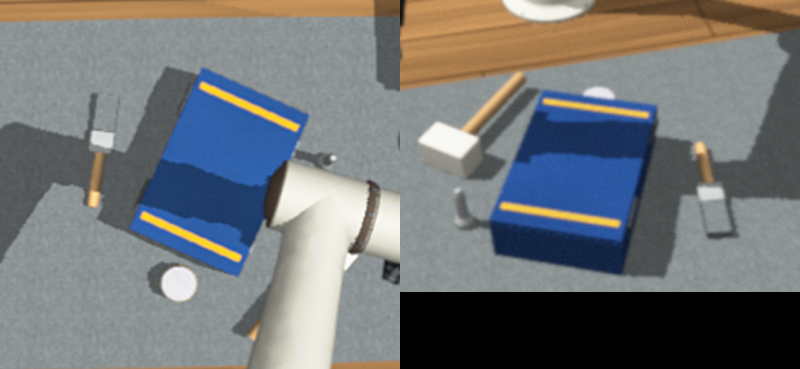

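The lid is flat on the rim: its corners match the shut prediction within about 2-3 px. The bystanders stand where they were and the robot touches nothing.

```bash
python3 -c "
from bench import *
print(job_done())"
```

```text
the job is handed in; nothing more can be done
None
```

The case is closed. With the closed fingertips I folded the red flap flat onto its stop, then pushed the lid shut over it at roughly 0.7 rad/s (planned), well under the 3 rad/s limit. The whole job took about 11 s of robot time.

- **Flap:** it stopped moving under about 17 N at a fingertip height of about 54 mm (54 expected). The picture taken before closing the lid showed it lying flat.
- **Lid:** it stopped under about 18 N at 83.8 mm (83.5 expected). Its corners in both final views match the shut position within about 2–3 px.
- **Bystanders:** those in view on the bench stand where they were. I did not measure them again, and the paint tins were outside my final crops. The stone and chisel are hidden under the closed lid, so I could not check them at the end.
- **Robot:** it ended clear of everything, with almost no force reading. No check failed or disagreed.

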